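Hang the washed utensil pocket back on the studs of its bench stand

TASK

The white utensil pocket has come back from washing; hang it on its bench stand again. Slip the two keyholes in its back plate over the two headed studs of the stand's rail, press the plate back to the rail and slide it down until it is fully home and the spring lock pin has snapped into its hole, then let go. The rail is clamped in slotted posts and may stand up to a centimetre or so higher or lower than measured, so find the studs by feel and do not force the pocket against the stand; leave the other things on the table where they are.

Things in the scene. Friction and masses are not known exactly. Their poses are not given: they have to be found in the camera images.
- pocket_centre (a point): White plastic utensil pocket, upright and loose, 0.24 kg. Point: its middle, 51 mm over its underside. x points out of the back plate's back, y along the plate, z up. Open-topped box, walls 3 mm, x -31 to +31, y -25 to +25 mm, rim at z +25; back plate x +31 to +35, y -68 to +68, z -51 to +51 mm. Grasp the box from above across its 50 mm width, about level with this point.
- keyhole_entry (a point): Point in the pocket's back face (x +35 from its middle, same axes) midway between the two round keyhole entries, at their height, z -3 from the middle. Entries at y -46 and +46 mm, 17.6 mm across; from each a slot 9 mm wide runs up; a seated stud's axis lies 30 mm above the entry's centre, so the plate slides down 30 mm from entry to home.
- pin_hole (a point): Centre of the 11 mm round hole for the lock pin in the pocket's back face, at y 0, 40 mm above keyhole_entry; same axes. When home it lies over the lock pin.
- stud_mid (a point): On the stand's rail front face, midway between the studs at their nominal height, 135 mm above the table. x points back into the rail (the pocket comes on along +x), y along the rail, z up. Studs at y -46 and +46 mm: 6 mm neck 7 mm long, then a flat head 14 mm across, 5 mm thick, its front at x -12 mm. True height of both studs: anywhere from 12 mm below to 12 mm above this point; x and y are true.
- stand: Bench stand, fixed to the table. Origin: on the table, below stud_mid, same axes. Base plate 250 (y) x 130 x 8 mm, two posts 168 mm tall at y -95 and +95 mm, across their front a steel rail 226 mm long, 60 mm high (40 mm below the studs to 20 mm above). Rail, studs and pin are clamped in slots of the posts at a height that was not measured; the clamp does not slip in this job.
- lock_pin (a joint): Spring pin in the rail, midway between and 10 mm above the studs, 8 mm across, blunt nose 6 mm out of the rail's face. m: 0 = out, 0.0065 = pushed in; about 3 N to start, 8 N fully in. It rubs on the plate's back, so a plate let go half-way may stay there. It snaps out to about 0 in the plate's hole only when the plate is fully down. Off-height, the plate stops on the heads, 12 mm from the rail; else within 3.
- pastry_brush: Bystander, to be left alone: wooden-handled egg-wash brush, 197 x 40 x 13 mm, lying between robot and stand. Origin at the centre of its underside.
- marker_red: Bystander, to be left alone: felt marker, 132 mm long, 16 mm thick, lying near the pocket. Origin at the centre of its underside.
- tongs: Bystander, to be left alone: steel tongs, 315 x 62 x 35 mm, lying left of the middle. Origin at the centre of its underside.
Not all that is in view belongs to the job. What is shaped like the part that bears pocket_centre but purple is not meant.

How it is judged:
By the outcome, as a careful person would: the job done as asked, in the order asked, and still so for the second after the job is handed in, with the robot touching nothing.
It also fails if it takes over 67 s, if anything falls off the work surface, if the arm or the gripper's body presses on something with over 40 N, if the wrist force passes 120 N, or if a joint passes its speed limit or range.

ROBOT

A 6-joint arm with a two-finger parallel gripper is mounted at the origin on a cart in front of the work surface, level with it; the furniture and walls round the work are solid. World frame = base frame: x ahead of the robot, y to its left, z up, the work surface at z = 0. Lengths are in m, angles in degrees, forces in N, time in s.
With the tool pointing down it reaches from about 0.35 to 0.95 m from the base axis. Payload 17.4 kg.
Tool frame: the origin (TCP) lies midway between the tips of the shut fingers; the grasp point (between the pads) lies 19 mm behind it; z points along the fingers, y is the line along which they close (so a half turn about z gives the same grasp; the last joint's range is limited). The gripper opens to 93 mm and grips with 3 to 60 N. Pads are 15 mm wide; open, the fingers measure 128 mm over their backs; the gripper's body (75 mm by 188 mm) begins 65 mm behind the grasp point.
Start: joints at [-69.546, 6.646, 82.598, -0, 90.757, -2.166], TCP at [0.26, -0.623, 0.219] pointing down, gripper open.
Joint ranges: [-162.19, 162.19], [-47.58, 125.68], [4.15, 143.07], [-65.23, 245.23], [0.69, 171.88], [-170.13, 170.13]. Speed limits (degrees/s): [108.29, 108.29, 127.2, 180, 180, 180].

INTERFACE

Orientations are given as [roll, pitch, yaw] about the fixed x, y, z axes, in that order (R = Rz(yaw) Ry(pitch) Rx(roll)).
In Python, from plant import sense, viewer, order gives the robot as it stands.
- The arm moves only by the tool carry_out, never from a script. Its argument "steps" is one flat list of numbers, 4 for each row, row after row: the shift along the tool's x, y, z in mm, then the turn about the tool's z in degrees. A call has 1 to 20 rows; each row shifts and turns the commanded pose from where the row before left it, along the tool's axes as they then stand; what a row does not reach is not made up. A row lasts 1/8 s, in which the tool goes at most 62.5 mm and 10.7 degrees, less where a joint would pass 70% of its speed; a pose out of reach is approached as far as the arm can. A call is refused whole if a number of a shift passes 62.5 or a number of a turn 10.7, either way. A call with a gripper value outside its range is refused whole. "grip" is the opening, from 0 (shut) to 1 (fully open), set as the call begins (left out, the last holds). The fingers move at their own pace and stop on an object; the grip force is fixed at half the most. Time passes only in rows, so rows that do not move let the fingers close. It gives the time, the measured TCP pose, the force, the opening and the grip force at its end, in the units of the state.
- sense(): the state, without advancing time (a new reading comes with each control period).
- viewer.snapshot(name): name is "scene" or "top"; returns (picture, depth): 420x560x3 uint8, blue, green, red; 420x560 float32, m along the optical axis (not along the pixel's ray), 0 where there is no reading.
- viewer.camera_model(name): a dict with "mtx" (3x3 intrinsics, pixels), "k1" (the pictures are not rectified: a ray, as slopes to the right and down, at radius r is drawn at 1 + k1 r^2 times it, then the intrinsics apply), "world_to_cam" (4x4, takes a point from world to camera coordinates). Camera axes: x right, y up, looking along -z (the intrinsics and any distortion apply to the point x, -y, -z); pixel columns grow to the right and rows downward; lengths in m; the calibration is good to about 2 mm. A picture is of the moment at which its call begins. camera_model takes no time and is no camera call.
- order.close_job(): hands the job in; it is judged then, once.
The state is a dict: "time": time; "joint_positions": joint angles; "dq": joint speeds; "effort": joint torques, N m; "tool_pos": TCP position; "tcp_rot": TCP orientation; "force": force on the tool from outside, world axes, zero at the start; "moment": the same for the moment, N m; "grip_width": finger opening in m; "grip_force": force on a finger pad.
Only numpy, scipy, OpenCV 4.12 (cv2) and the standard library are available. Lean on these libraries where they do the work, as an engineer would, in place of code of your own. Each camera call takes 0.05 s, during which the arm holds its last target. There are 200 camera calls.

## Working session

There is one attempt and no reset: what is moved stays moved. The work goes in short steps, Python scripts to look and compute and a tool call to move; the robot and the scene stay as the last step left them, time stands still between calls to the robot, and variables do not carry over. Pictures are saved under pics/ and viewed, at most 10 in all, crops included, and the job is handed in when it is done.

Besides the shell and the picture viewer there is one more tool, called after "Request:" as name(argument=value, ...) on one line, values as JSON. carry_out: Moves the arm, as the interface text tells. Its arguments: {"type":"object","properties":{"steps":{"type":"array","items":{"type":"number"}},"grip":{"type":"number"}},"required":["steps"]}

```bash
mkdir -p pics; cat > h.py <<'E'
import numpy as np, cv2
from plant import sense, viewer, order
def cam(n):
    m=viewer.camera_model(n); return np.array(m["mtx"]),m["k1"],np.array(m["world_to_cam"])
def rays(n,uv):
    K,k1,T=cam(n); uv=np.atleast_2d(uv).astype(float)
    p=np.c_[(uv[:,0]-K[0,2])/K[0,0],(uv[:,1]-K[1,2])/K[1,1]]
    q=p.copy()
    for _ in range(20): q=p/(1+k1*(q**2).sum(1,keepdims=True))
    d=np.c_[q[:,0],-q[:,1],-np.ones(len(q))]
    R=T[:3,:3]; return -R.T@T[:3,3], d@R   # d has unit optical depth
def plane(n,uv,z):
    c,d=rays(n,uv); return c+d*((z-c[2])/d[:,2])[:,None]
def dep(n,D,uv):
    uv=np.atleast_2d(uv); c,d=rays(n,uv); z=D[uv[:,1].astype(int),uv[:,0].astype(int)]
    return c+d*z[:,None]
def cloud(n,D):
    v,u=np.nonzero(D>0); return np.c_[u,v],dep(n,D,np.c_[u,v])
E
python3 - <<'E'
from h import *
for n in("scene","top"):
    I,D=viewer.snapshot(n); cv2.imwrite(f"pics/{n}0.png",I); np.save(f"pics/{n}0.npy",D)
    c,_=rays(n,[280,210]); print(n,c,cam(n)[0][0,0])
print(sense())
E
```

```text
scene [0.16416857 0.68116199 0.86445498] 540.0224775750802
top [ 0.47720192 -0.05923487  1.18513163] 451.3755320806296
{'time': 0.1, 'joint_positions': array([-6.95482016e+01,  6.67125258e+00,  8.26320645e+01,  9.34446970e-04,
        9.07564891e+01, -2.16686953e+00]), 'dq': array([ 0.02611911, -0.04351509, -0.06701189,  0.00922722,  0.00960691,
        0.03225503]), 'effort': array([ 1.93467487e-03, -7.22889733e+01, -6.23865223e+01,  7.81837176e-02,
        2.26939312e-02, -8.06855246e-05]), 'tool_pos': array([ 0.25952211, -0.62291527,  0.21797888]), 'tcp_rot': array([-1.79940272e+02, -3.19498197e-03,  2.26186781e+01]), 'force': array([-0.42558916, -0.01245286, -1.11383477]), 'moment': array([0.00359461, 0.00797684, 0.02002398]), 'grip_force': 0.0, 'grip_width': 0.09296370821842309}
```

View pics/scene0.png

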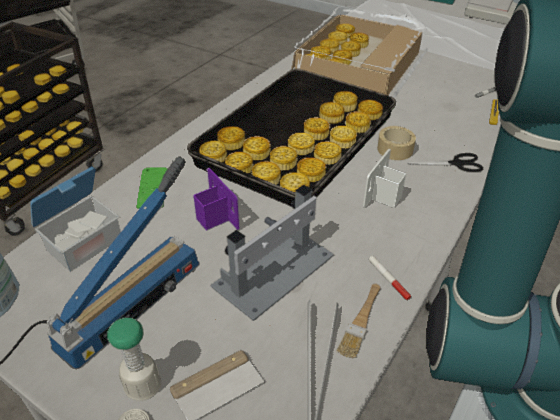

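View pics/top0.png

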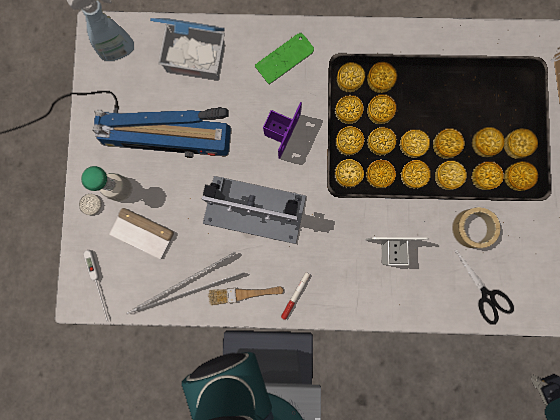

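Candidates for the pocket are the white one (top 398,250; scene 388,185) and the purple one (top 285,128; scene 217,205). I choose the white one. The stand is at top (255,208).

```bash
python3 - <<'E'
from h import *
I=cv2.imread("pics/top0.png");S=cv2.imread("pics/scene0.png")
a=cv2.resize(I[215:285,350:450],(600,420),interpolation=2); 
cv2.imwrite("pics/c1.png",np.vstack([np.hstack([cv2.resize(I[220:280,360:440],(400,300),interpolation=2),cv2.resize(S[145:220,350:450],(400,300),interpolation=2)]),np.hstack([cv2.resize(I[165:255,195:315],(400,300),interpolation=2),cv2.resize(S[180:315,200:380],(400,300),interpolation=2)])]))
for n in("top","scene"):
    D=np.load(f"pics/{n}0.npy"); uv,P=cloud(n,D)
    im=I if n=="top" else S
    for nm,(x0,x1,y0,y1),zs in(("pocket",(355,440,225,275) if n=="top" else (355,410,145,210),[(.06,.082),(.09,.11)]),("stand",(195,320,165,250) if n=="top" else (205,335,180,315),[(.12,.15),(.15,.175),(.1,.2)])):
        m=(uv[:,0]>x0)&(uv[:,0]<x1)&(uv[:,1]>y0)&(uv[:,1]<y1)
        for lo,hi in zs:
            q=P[m&(P[:,2]>lo)&(P[:,2]<hi)]
            if len(q)<8: print(n,nm,lo,len(q));continue
            (cx,cy),(w,h),an=cv2.minAreaRect((q[:,:2]*1000).astype(np.float32))
            l=cv2.fitLine((q[:,:2]*1000).astype(np.float32),cv2.DIST_HUBER,0,1,1).ravel()
            print(n,nm,lo,hi,len(q),"rect",round(cx,1),round(cy,1),round(w,1),round(h,1),round(an,1),"line",l.round(3),"z",q[:,2].max().round(3), np.median(q[:,2]).round(4))
E
```

```text
top pocket 0.06 0.082 192 rect 493.9 -324.9 114.0 62.6 89.9 line [ 4.01000e-01  9.16000e-01  5.01922e+02 -3.24035e+02] z 0.082 0.0739
top pocket 0.09 0.11 97 rect 526.7 -334.3 2.7 130.1 1.4 line [ 2.40000e-02 -1.00000e+00  5.26009e+02 -3.45518e+02] z 0.108 0.1021
top stand 0.12 0.15 633 rect 598.0 22.0 225.3 57.3 79.1 line [2.01000e-01 9.80000e-01 5.85768e+02 2.31350e+01] z 0.15 0.1452
top stand 0.15 0.175 333 rect 598.3 22.2 218.6 33.0 79.1 line [1.89000e-01 9.82000e-01 5.99676e+02 2.31830e+01] z 0.173 0.1669
top stand 0.1 0.2 1038 rect 598.0 22.0 225.3 57.3 79.1 line [2.07000e-01 9.78000e-01 5.88871e+02 2.30590e+01] z 0.173 0.1473
scene pocket 0.06 0.082 419 rect 492.4 -334.3 139.1 67.2 89.8 line [ 3.16000e-01  9.49000e-01  5.07392e+02 -3.14736e+02] z 0.082 0.0694
scene pocket 0.09 0.11 123 rect 524.1 -331.5 6.8 134.2 0.6 line [ 1.30000e-02 -1.00000e+00  5.22821e+02 -3.29637e+02] z 0.103 0.0985
scene stand 0.12 0.15 1452 rect 595.3 24.0 228.0 59.5 79.0 line [1.92000e-01 9.81000e-01 5.83547e+02 3.50130e+01] z 0.15 0.1383
scene stand 0.15 0.175 431 rect 601.1 23.2 219.0 26.8 79.2 line [1.80000e-01 9.84000e-01 5.99953e+02 3.35720e+01] z 0.17 0.1645
scene stand 0.1 0.2 2448 rect 666.6 33.6 238.0 221.6 5.3 line [1.93000e-01 9.81000e-01 5.84327e+02 3.58060e+01] z 0.17 0.1364
```

View pics/c1.png

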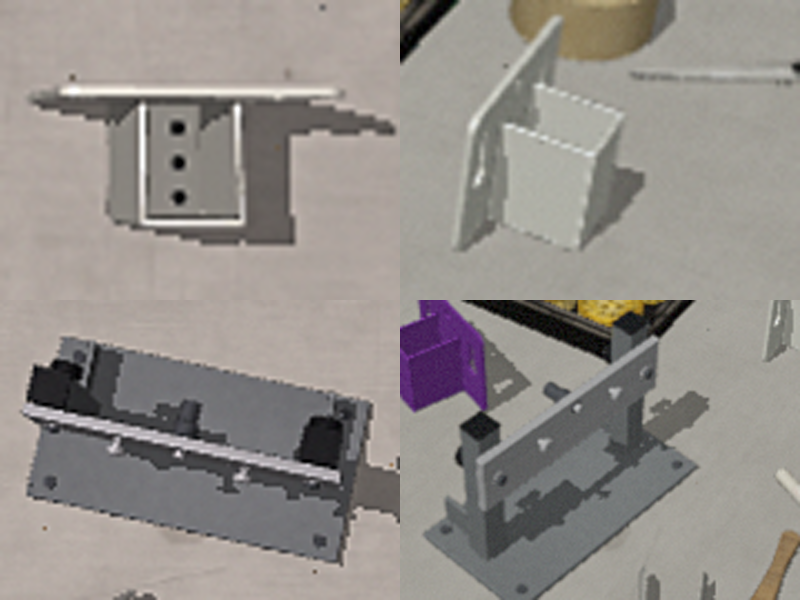

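The white pocket's plate is at about crop (200,92) and its back faces away from the robot. The rail shows two stud heads (crop 115,445 and 243,472) with the pin between them. Next I measure the box rim, rail face and studs.

```bash
python3 - <<'E'
from h import *
np.set_printoptions(suppress=True,precision=1)
def tri(a,b):
    A,d=rays("scene",a);B,e=rays("top",b);d=d[0]/np.linalg.norm(d[0]);e=e[0]/np.linalg.norm(e[0])
    s=np.linalg.lstsq(np.c_[d,-e],B-A,rcond=None)[0];p=A+d*s[0];q=B+e*s[1];return (p+q)/2*1e3,np.linalg.norm(p-q)*1e3
for nm,a,b in(("studL",(265.3,244.4),(229.5,208.5)),("studR",(296.8,222.8),(267.9,216.6)),("pin",(279.7,228.6),(248.4,211.5))): print(nm,*tri(a,b))
Ds=np.load("pics/scene0.npy");Dt=np.load("pics/top0.npy")
uv,P=cloud("scene",Ds);P=P*1e3
ang=np.deg2rad(-10.9);X=np.array([np.cos(ang),np.sin(ang)]);Y=np.array([-X[1],X[0]])
m=(uv[:,0]>205)&(uv[:,0]<335)&(uv[:,1]>180)&(uv[:,1]<315)
Q=np.c_[P[m][:,:2]@X,P[m][:,:2]@Y,P[m][:,2]];W=P[m]
h=np.histogram(Q[Q[:,2]>100][:,0],bins=np.arange(540,640,2));print(h[1][:-1][h[0]>15],h[0][h[0]>15])
b=h[1][h[0].argmax()]+1
f=abs(Q[:,0]-b)<4;f&=Q[:,2]>70
q=Q[f];k=np.polyfit(q[:,1],q[:,0],1);print("face x",b,np.median(q[:,0]),"slope deg",np.degrees(k[0]),"y",np.percentile(q[:,1],[0.5,99.5]),"z",np.percentile(q[:,2],[1,99]))
g=(Q[:,0]<b-7)&(Q[:,0]>b-20)&(Q[:,2]>90)&(Q[:,2]<160);print("heads");print(Q[g])
# top cloud of rail top
uv,P=cloud("top",Dt);P=P*1e3
m=(uv[:,0]>195)&(uv[:,0]<315)&(uv[:,1]>165)&(uv[:,1]<250)
Q=np.c_[P[m][:,:2]@X,P[m][:,:2]@Y,P[m][:,2]]
g=(abs(Q[:,0]-b)<12)&(Q[:,2]>130);print("railtop",Q[g].mean(0),np.percentile(Q[g],[1,10,50,90,99],axis=0))
g=(Q[:,2]<20)&(Q[:,2]>4);print("base y",np.percentile(Q[g],[1,99],axis=0))
g=(abs(Q[:,1]-np.mean(np.percentile(q[:,1],[.5,99.5])))<70)&(Q[:,0]<b-5)&(Q[:,2]>90);print(Q[g])
# pocket
I=cv2.imread("pics/top0.png");w=(I.min(2)>215)&(np.abs(np.arange(420)-250)<35)[:,None]&(np.abs(np.arange(560)-398)<45)[None]
v,u=np.nonzero(w);R=plane("top",np.c_[u,v],.076)*1e3
r=R[v>241];print("rim",r.min(0),r.max(0),len(r))
R=plane("top",np.c_[u,v],.102)*1e3;r=R[v<=240];print("plate",r.min(0),r.max(0),np.degrees(np.polyfit(r[:,1],r[:,0],1)[0]))
E
```

```text
studL [583.3  71.6 126.1] 2.1354492733126667
studR [566.9 -19.3 120.8] 1.7437623681648515
pin [577.6  26.6 135.1] 0.5156820278311519
[552 554 558 560 562 564 566 568 570 572 574 576 578 580 582 584 586 588
 590 592 594 596 598] [ 31  18  18  25  99 775 426 102  94 105 132  54  38  44  51  51  48  54
  51  51  52  34  22]
face x 565 565.6162500813996 slope deg 0.07700241994279551 y [ 25.3 249.8] z [ 87.2 147.6]
heads
[[557.4  87.  132. ]
 [557.8  92.6 132.7]
 [555.6  92.1 133.8]
 [555.4  89.3 132.1]
 [553.   89.  133.4]
 [555.6  82.8 127.8]
 [556.   94.5 132.4]
 [552.7  95.3 135. ]
 [553.8  91.  131.5]
 [554.8  86.8 128.1]
 [551.3  87.7 130.9]
 [553.7  97.2 132.9]
 [553.   94.9 131.8]
 [553.7  91.  128.8]
 [553.6  88.  127. ]
 [550.2  88.9 129.7]
 [557.9  95.3 126.2]
 [554.3  96.3 129.3]
 [554.2  93.4 127.3]
 [553.5  91.1 126.3]
 [553.1  88.4 124.7]
 [553.7  84.6 121.8]
 [557.1  96.1 124.5]
 [553.8  96.8 127.1]
 [555.2  92.1 123.1]
 [553.7  90.7 123.2]
 [554.6  86.6 119.8]
 [553.6  96.9 124.6]
 [553.5  94.  122.8]
 [553.3  91.1 120.9]
 [556.6 182.4 132.7]
 [554.3 182.  134. ]
 [554.1 
[... 819 characters left out ...]
7 132.9]
 [557.7 183.4 132.8]
 [557.7 180.4 138.4]
 [558.6 178.8 133.1]
 [559.  176.4 134.4]
 [554.9 185.2 133. ]
 [555.2 182.7 134.6]
 [555.6 180.2 135.8]
 [556.1 177.9 136.2]
 [556.9 176.1 132.2]
 [557.3 173.7 132.9]
 [554.6 178.8 125.6]
 [554.4 175.2 134.8]
 [555.2 173.6 130.2]
 [557.9  94.8 129.7]
 [558.1  92.2 135. ]
 [558.6  89.9 134. ]
 [558.8  87.5 137.6]
 [555.2  93.9 135.6]
 [555.8  91.7 134.3]
 [556.2  89.4 135.5]
 [556.8  87.2 134. ]
 [557.   84.7 138.1]
 [558.2  82.8 129.6]
 [554.5  89.3 128. ]
 [554.7  86.7 132.3]
 [555.1  84.4 132.7]
 [555.9  82.3 128.5]]
rim [ 462.9 -358.9   76. ] [ 517.4 -312.6   76. ] 44
plate [ 523.9 -394.6  102. ] [ 527.  -270.9  102. ] -1.220376032265332
```

Rail face is at x'=565.6 in stand axes (yaw -10.9°) and the heads' front is at 553.5, which matches the 12 mm given. The studs look about 127 mm high. The pocket centre is about (0.492, -0.333) with yaw 1.1°. Moving above it.

Request:
carry_out(steps=[0,0,0,7.2,0,0,0,7.2,0,0,0,7.1,19.4,-23.8,5.7,0,19.4,-23.8,5.7,0,19.4,-23.8,5.7,0,19.4,-23.8,5.7,0,19.4,-23.8,5.7,0,19.4,-23.8,5.7,0,19.4,-23.8,5.7,0,19.4,-23.8,5.7,0,19.4,-23.8,5.7,0,19.4,-23.8,5.7,0,19.4,-23.8,5.7,0,19.4,-23.8,5.7,0,0,0,0,0,0,0,0,0], grip=1)

```text
time: 2.22
tool_pos: [0.4865, -0.3333, 0.1502]
tcp_rot: [180.0, 0.0, 1.1]
force: [-1.0, -0.8, 0.1]
grip_width: 0.0927
grip_force: 0.0
```

```bash
python3 - <<'E'
from h import *
for n in("top","scene"):
    I,D=viewer.snapshot(n); cv2.imwrite(f"pics/{n}1.png",I); np.save(f"pics/{n}1.npy",D)
a=cv2.resize(cv2.imread("pics/top1.png")[200:290,340:460],(400,300),interpolation=2);b=cv2.resize(cv2.imread("pics/scene1.png")[100:220,320:480],(400,300),interpolation=2)
cv2.imwrite("pics/c2.png",np.hstack([a,b]));s=sense();print(s["tool_pos"],s["tcp_rot"],s["force"],s["time"])
E
```

```text
[ 0.48635697 -0.33366982  0.15038802] [ 1.79988965e+02 -1.11708160e-03  1.07641595e+00] [ 0.06339503 -0.0974325   0.03247622] 2.325
```

View pics/c2.png

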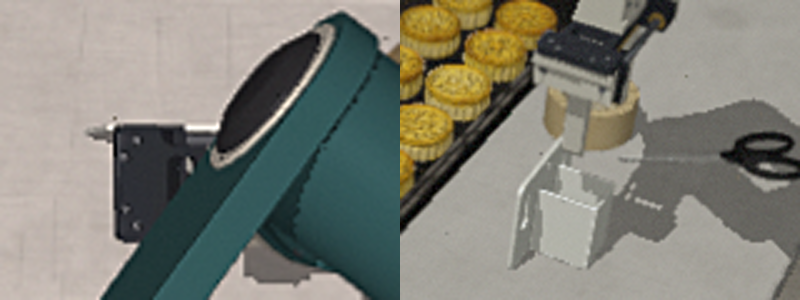

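The scene view shows the gripper squarely above the white pocket, with the fingers along its plate direction. Descend and grip.

Request:
carry_out(steps=[0,0,20,0,0,0,20,0,0,0,20,0,0,0,20,0,0,0,20,0,0,0,10,0,0,0,8,0,0,0,0,0])

```text
time: 3.32
tool_pos: [0.4867, -0.333, 0.032]
tcp_rot: [-180.0, 0.0, 1.1]
force: [-0.3, 0.4, 0.4]
grip_width: 0.0932
grip_force: 0.0
```

Request:
carry_out(steps=[0,0,0,0,0,0,0,0,0,0,0,0,0,0,0,0,0,0,0,0,0,0,0,0,0,0,0,0], grip=0)

```text
time: 4.2
tool_pos: [0.4868, -0.3331, 0.0323]
tcp_rot: [180.0, -0.0, 1.1]
force: [-0.7, -1.7, 2.0]
grip_width: 0.0501
grip_force: 29.9
```

Request:
carry_out(steps=[0,0,-10,0,0,0,-20,0,0,0,-25,0,0,0,-25,0,0,0,-25,0,-19,0,-10,6,-19,0,0,6,-20,-10,0,0,0,-30,0,0,0,-35,0,0,0,-35,0,0,0,-35,0,0,0,-35,0,0,0,-35,0,0,0,-35,0,0,0,-35,0,0,0,-35,0,0,0,-30,0,0,0,-20,0,0,0,0,0,0])

```text
time: 6.7
tool_pos: [0.4992, 0.0363, 0.1484]
tcp_rot: [-180.0, -0.0, -10.8]
force: [0.4, -0.7, -1.8]
grip_width: 0.0497
grip_force: 29.9
```

```bash
cat > m.py <<'E'
from h import *
import sys
k=sys.argv[1]
for n in("top","scene"):
    I,D=viewer.snapshot(n); cv2.imwrite(f"pics/{n}{k}.png",I); np.save(f"pics/{n}{k}.npy",D)
cv2.imwrite(f"pics/c{k}.png",np.hstack([cv2.resize(cv2.imread(f"pics/top{k}.png")[170:260,190:310],(400,300),interpolation=2),cv2.resize(cv2.imread(f"pics/scene{k}.png")[180:315,200:380],(400,300),interpolation=2)]))
s=sense();print(s["tool_pos"],s["tcp_rot"],s["force"],s["moment"],s["time"])
E
python3 m.py 3
```

```text
[0.4989999  0.03515079 0.14803598] [-1.79999752e+02 -3.55851680e-02 -1.08577526e+01] [ 0.67205112  0.35507303 -2.80456277] [0.0661735  0.0986073  0.00161669] 6.8
```

View pics/c3.png

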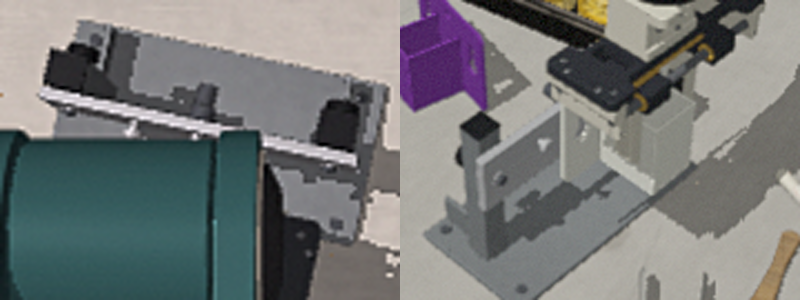

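The pocket is held upright in front of the rail, with its plate parallel to it. I measure the plate against the stud in the same view.

```bash
cat > q.py <<'E'
from h import *
import sys
k=sys.argv[1]; np.set_printoptions(suppress=True,precision=1)
I=cv2.imread(f"pics/scene{k}.png");D=np.load(f"pics/scene{k}.npy")
a=np.deg2rad(-10.9);X=np.array([np.cos(a),np.sin(a)]);Y=np.array([-X[1],X[0]])
t=sense()["tool_pos"]*1e3;print("tcp'",t[:2]@X,t[:2]@Y,t[2])
uv,P=cloud("scene",D);P=P*1e3;Q=np.c_[P[:,:2]@X,P[:,:2]@Y,P[:,2]]
b=I[uv[:,1],uv[:,0]].astype(int)
tx=t[:2]@X;ty=t[:2]@Y;cz=t[2]+19
m=(Q[:,0]>tx+25)&(Q[:,0]<tx+52)&(abs(Q[:,1]-ty)<85)&(abs(Q[:,2]-cz)<60)&(Q[:,0]<552)
q=Q[m];print(len(q),"plate x",np.percentile(q[:,0],[5,25,50,75,95]))
l=q[q[:,1]>ty+40];print("front-face med x",np.median(l[:,0]),"slope dx/dz deg",np.degrees(np.polyfit(l[:,2],l[:,0],1)[0]),"dx/dy",np.degrees(np.polyfit(l[:,1],l[:,0],1)[0]))
print("y max",np.percentile(q[:,1],[95,98,99,100]),"z",np.percentile(l[:,2],[1,2,98,99,100]))
E
python3 q.py 3
```

```text
tcp' 483.3504488670743 128.87523399010078 148.0359776932033
496 plate x [512.6 519.9 520.8 521.7 523.5]
front-face med x 521.1324421578688 slope dx/dz deg 0.5476534169074417 dx/dy 2.373935384683437
y max [197.1 197.8 198.1 200.1] z [115.  116.7 200.8 203.2 204.6]
```

Request:
carry_out(steps=[0,-6.8,10,0,0,0,20,0,0,0,6.8,0,10,0,0,0,10,0,0,0,5,0,0,0,0,0,0,0,0,0,0,0])

```text
time: 7.8
tool_pos: [0.5248, 0.0374, 0.1105]
tcp_rot: [-180.0, 0.0, -10.9]
force: [0.6, 0.1, -2.7]
grip_width: 0.0501
grip_force: 29.9
```

```bash
python3 m.py 4; python3 q.py 4
```

```text
[0.52475385 0.03741163 0.11052533] [-1.79998470e+02 -4.12047365e-03 -1.08713580e+01] [-0.0284609  -0.58046458 -3.30980216] [0.07808172 0.0764378  0.03997695] 7.9
tcp' 508.21225059983385 135.96523652414896 110.52533347268685
440 plate x [537.6 544.9 545.8 546.7 548.7]
front-face med x 546.0479167243886 slope dx/dz deg 0.20243827915082319 dx/dy 1.5681696772002032
y max [203.6 204.1 204.5 205.7] z [ 77.5  78.6 161.2 163.6 167. ]
```

View pics/c4.png

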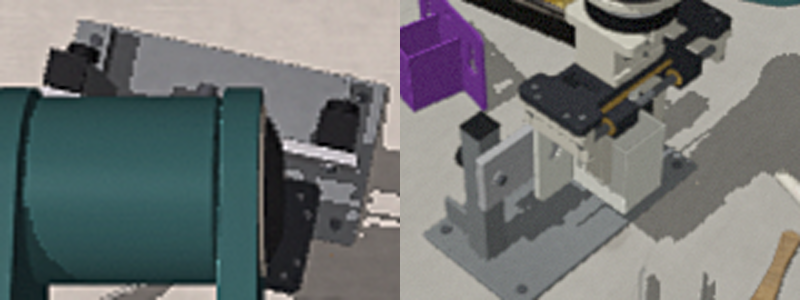

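The plate edge is just in front of the rail at scene crop (540,160), about 3.5 mm short of the heads. Now I feel forward.

Request:
carry_out(steps=[2,0,-0.8,0,2,0,0,0,2,0,0,0,0,0,0,0])

```text
time: 8.4
tool_pos: [0.5309, 0.0362, 0.1112]
tcp_rot: [180.0, 0.0, -10.9]
force: [0.1, 0.7, -3.1]
grip_width: 0.0498
grip_force: 29.9
```

```bash
cat > f.py <<'E'
from h import *
np.set_printoptions(suppress=True,precision=2)
a=np.deg2rad(-10.9);c,s=np.cos(a),np.sin(a);R=np.array([[c,s,0],[-s,c,0],[0,0,1]])
S=sense();print("pos'",R@S["tool_pos"]*1e3,"F'",R@S["force"],"M'",R@S["moment"],"t",S["time"],S["grip_width"])
E
python3 f.py
```

```text
pos' [514.47 135.9  111.2 ] F' [ 0.01  0.68 -3.06] M' [ 0.07  0.06 -0.01] t 8.4 0.04979538913224378
```

Request:
carry_out(steps=[1.5,0,0,0,1.5,0,0,0,0,0,0,0])

```text
time: 8.78
tool_pos: [0.5338, 0.0356, 0.1112]
tcp_rot: [180.0, 0.0, -10.9]
force: [0.4, -0.1, -3.3]
grip_width: 0.0496
grip_force: 29.9
```

Request:
carry_out(steps=[1,0,0,0,1,0,0,0,0,0,0,0])

```text
time: 9.15
tool_pos: [0.5355, 0.0353, 0.1112]
tcp_rot: [-180.0, 0.0, -10.9]
force: [-4.7, -0.2, -1.6]
grip_width: 0.0498
grip_force: 29.9
```

```bash
python3 f.py
```

```text
pos' [519.2  135.95 111.21] F' [-4.59 -1.09 -1.64] M' [-0.01  0.64 -0.02] t 9.15 0.049783200712101267
```

Request:
carry_out(steps=[1,0,0,0,1,0,0,0,0,0,0,0])

```text
time: 9.52
tool_pos: [0.5376, 0.0349, 0.1112]
tcp_rot: [180.0, 0.0, -10.9]
force: [-4.9, -0.0, -1.0]
grip_width: 0.0498
grip_force: 29.9
```

```bash
python3 f.py
```

```text
pos' [521.32 135.92 111.23] F' [-4.8  -0.94 -1.02] M' [-0.01  0.82 -0.04] t 9.525 0.0498097849409928
```

The force rises softly while the plate keeps moving, which fits the spring pin. The heads are inside the keyholes, so I keep pressing.

Request:
carry_out(steps=[1,0,0,0,1,0,0,0,0,0,0,0])

```text
time: 9.9
tool_pos: [0.5394, 0.0345, 0.1112]
tcp_rot: [180.0, 0.0, -10.9]
force: [-5.7, 0.7, 0.1]
grip_width: 0.0502
grip_force: 29.9
```

Request:
carry_out(steps=[0.8,0,0,0,0,0,0,0])

```text
time: 10.15
tool_pos: [0.54, 0.0344, 0.1112]
tcp_rot: [180.0, 0.1, -10.9]
force: [-8.4, 1.1, 1.3]
grip_width: 0.0496
grip_force: 29.9
```

```bash
python3 f.py
```

```text
pos' [523.8  135.9  111.16] F' [-8.5  -0.54  1.29] M' [-0.    1.28  0.07] t 10.15 0.04957956389207957
```

Request:
carry_out(steps=[0,0,1.5,0,0,0,1.5,0,0,0,0,0])

```text
time: 10.52
tool_pos: [0.5401, 0.0345, 0.1083]
tcp_rot: [-180.0, 0.0, -10.9]
force: [-8.4, 2.3, 0.6]
grip_width: 0.0499
grip_force: 29.9
```

Request:
carry_out(steps=[0,0,1.5,0,0,0,1.5,0,0,0,0,0])

```text
time: 10.9
tool_pos: [0.5401, 0.0345, 0.1053]
tcp_rot: [-180.0, 0.0, -10.9]
force: [-7.9, 2.6, 0.7]
grip_width: 0.0497
grip_force: 29.9
```

```bash
python3 f.py
```

```text
pos' [523.85 136.05 105.29] F' [-8.26  1.02  0.69] M' [0.14 1.23 0.12] t 10.9 0.0497472488085201
```

The plate slides freely past the heads with about 4 N of rub. Continue down.

Request:
carry_out(steps=[0,0,2.5,0,0,0,2.5,0,0,0,2.5,0,0,0,2.5,0,0,0,0,0])

```text
time: 11.52
tool_pos: [0.5401, 0.0346, 0.0951]
tcp_rot: [-180.0, 0.0, -10.9]
force: [-7.8, 3.0, -0.1]
grip_width: 0.05
grip_force: 29.9
```

Request:
carry_out(steps=[0,0,2.5,0,0,0,2.5,0,0,0,2,0,0,0,0,0])

```text
time: 12.02
tool_pos: [0.5401, 0.0345, 0.0882]
tcp_rot: [-180.0, 0.0, -10.9]
force: [-7.1, 2.9, -0.7]
grip_width: 0.0498
grip_force: 29.9
```

```bash
python3 f.py
```

```text
pos' [523.87 136.03  88.18] F' [-7.55  1.49 -0.74] M' [0.18 1.01 0.05] t 12.025 0.04977368373873067
```

Request:
carry_out(steps=[0,0,1.5,0,0,0,1.5,0,0,0,1,0,0,0,0,0])

```text
time: 12.52
tool_pos: [0.5403, 0.0345, 0.0842]
tcp_rot: [-180.0, 0.0, -10.9]
force: [-6.0, 1.4, -1.3]
grip_width: 0.05
grip_force: 29.9
```

Request:
carry_out(steps=[0,0,1,0,0,0,1,0,0,0,0,0])

```text
time: 12.9
tool_pos: [0.5403, 0.0345, 0.0823]
tcp_rot: [-180.0, 0.0, -10.9]
force: [-5.4, 1.4, 0.2]
grip_width: 0.0503
grip_force: 29.9
```

Request:
carry_out(steps=[0,0,0.8,0,0,0,0,0])

```text
time: 13.15
tool_pos: [0.5406, 0.0344, 0.082]
tcp_rot: [-180.0, -0.0, -10.9]
force: [-6.7, 1.6, 3.5]
grip_width: 0.0497
grip_force: 29.9
```

```bash
python3 f.py
```

```text
pos' [524.29 136.03  81.96] F' [-6.86  0.28  3.52] M' [0.07 0.9  0.32] t 13.15 0.0497231687284283
```

Request:
carry_out(steps=[0,0,0.6,0,0,0,0,0])

```text
time: 13.4
tool_pos: [0.5407, 0.0343, 0.0818]
tcp_rot: [-180.0, -0.1, -10.9]
force: [-9.1, -0.2, 7.6]
grip_width: 0.05
grip_force: 30.0
```

Request:
carry_out(steps=[0,0,0.6,0,0,0,0,0])

```text
time: 13.65
tool_pos: [0.5409, 0.0342, 0.0815]
tcp_rot: [-180.0, -0.1, -10.9]
force: [-8.8, -0.9, 10.8]
grip_width: 0.0499
grip_force: 30.0
```

```bash
python3 f.py
```

```text
pos' [524.65 135.88  81.55] F' [-8.45 -2.56 10.75] M' [-0.28  0.99  0.01] t 13.65 0.04993995812033261
```

Request:
carry_out(steps=[-0.6,0,0,0,-0.6,0,0,0,0,0,0,0])

```text
time: 14.02
tool_pos: [0.5405, 0.0344, 0.0815]
tcp_rot: [-180.0, -0.2, -10.9]
force: [3.1, -2.5, 6.1]
grip_width: 0.0499
grip_force: 30.0
```

```bash
python3 f.py; python3 m.py 5; python3 q.py 5
```

```text
pos' [524.27 135.94  81.53] F' [ 3.52 -1.92  6.12] M' [-0.21 -0.78 -0.01] t 14.025 0.04991123863332162
[0.54052144 0.03438585 0.08151127] [-179.98272225   -0.20448247  -10.8833756 ] [ 2.27075351 -1.33165217  6.83360501] [-0.35012476 -0.70244984 -0.03410932] 14.125
tcp' 524.2675337486723 135.97562935111458 81.51127371206854
12 plate x [549.4 549.7 550.2 551.4 551.6]
  return _methods._mean(a, axis=axis, dtype=dtype,
  ret = ret.dtype.type(ret / rcount)
Traceback (most recent call last):
  File "q.py", line 12, in <module>
    l=q[q[:,1]>ty+40];print("front-face med x",np.median(l[:,0]),"slope dx/dz deg",np.degrees(np.polyfit(l[:,2],l[:,0],1)[0]),"dx/dy",np.degrees(np.polyfit(l[:,1],l[:,0],1)[0]))
                                                                                              ~~~~~~~~~~^^^^^^^^^^^^^^^^^
TypeError: expected non-empty vector for x
```

View pics/c5.png

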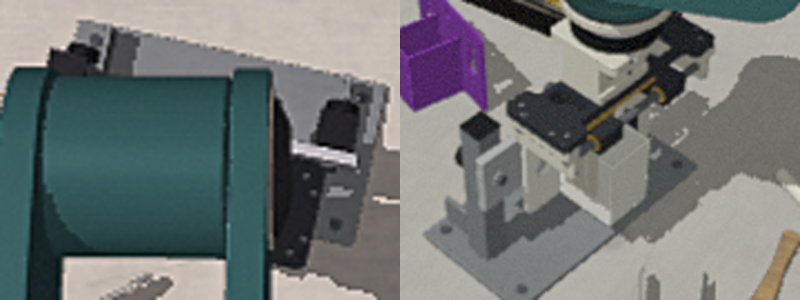

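The pocket sits low on the rail and the pin's push seems to have gone. I relieve the load and tug gently upward to test the lock.

Request:
carry_out(steps=[0,0,-0.7,0,0,0,-0.7,0,0,0,0,0])

```text
time: 14.5
tool_pos: [0.5394, 0.0346, 0.0818]
tcp_rot: [-180.0, -0.0, -10.9]
force: [2.6, -0.7, 3.2]
grip_width: 0.0498
grip_force: 30.0
```

Request:
carry_out(steps=[0,0,-0.7,0,0,0,-0.7,0,0,0,0,0])

```text
time: 14.88
tool_pos: [0.5388, 0.0346, 0.0826]
tcp_rot: [180.0, 0.1, -10.9]
force: [-0.1, -1.6, -2.6]
grip_width: 0.05
grip_force: 30.0
```

```bash
python3 f.py
```

```text
pos' [522.53 135.9   82.58] F' [ 0.23 -1.56 -2.63] M' [0.09 0.11 0.03] t 14.875 0.05002438563873355
```

Request:
carry_out(steps=[0,0,-0.8,0,0,0,-0.8,0,0,0,0,0])

```text
time: 15.25
tool_pos: [0.539, 0.0346, 0.0843]
tcp_rot: [180.0, 0.0, -10.9]
force: [-0.2, 0.7, -6.4]
grip_width: 0.05
grip_force: 30.0
```

Request:
carry_out(steps=[0,0,-0.8,0,0,0,-0.5,0,0,0,0,0])

```text
time: 15.62
tool_pos: [0.5387, 0.0346, 0.0853]
tcp_rot: [180.0, 0.1, -10.9]
force: [-0.1, 0.8, -13.9]
grip_width: 0.0498
grip_force: 30.0
```

```bash
python3 f.py
```

```text
pos' [522.48 135.83  85.33] F' [ -0.26   0.76 -13.85] M' [0.01 0.63 0.01] t 15.625 0.04980857326664513
```

An upward tug now meets firm resistance (11 N net) and there is no push from the spring, so the pin is in its hole. I settle it down against the rail and let go.

Request:
carry_out(steps=[0,0,1.2,0,0,0,1.2,0,0.7,0,1,0,0.7,0,0,0,0,0,0,0])

```text
time: 16.25
tool_pos: [0.5408, 0.0343, 0.0829]
tcp_rot: [-180.0, -0.0, -10.9]
force: [-0.3, -0.0, -1.5]
grip_width: 0.0498
grip_force: 30.0
```

```bash
python3 f.py
```

```text
pos' [524.54 135.97  82.87] F' [-0.25 -0.09 -1.48] M' [ 0.04  0.13 -0.01] t 16.25 0.049768053997824614
```

Request:
carry_out(steps=[0,0,0.8,0,0,0,0.5,0,0,0,0,0])

```text
time: 16.62
tool_pos: [0.541, 0.0343, 0.0821]
tcp_rot: [-180.0, -0.1, -10.9]
force: [-4.2, 0.4, 6.0]
grip_width: 0.0495
grip_force: 30.0
```

Request:
carry_out(steps=[0,0,0,0,0,0,0,0,0,0,0,0,0,0,0,0,0,0,0,0,0,0,0,0], grip=0.9)

```text
time: 17.38
tool_pos: [0.5406, 0.0343, 0.0812]
tcp_rot: [-180.0, 0.0, -10.9]
force: [0.0, -0.5, -0.9]
grip_width: 0.0834
grip_force: 0.0
```

Request:
carry_out(steps=[0,0,-10,0,0,0,-20,0,0,0,-30,0,0,0,-40,0,0,0,-40,0,-40,0,-20,0,-45,20,0,0,-45,40,0,0,0,40,0,0,0,40,0,0,0,40,0,0,0,40,0,0,0,40,0,0,0,0,0,0])

```text
time: 19.12
tool_pos: [0.3632, -0.1982, 0.2426]
tcp_rot: [180.0, -0.1, -11.1]
force: [0.7, -0.1, 0.4]
grip_width: 0.0839
grip_force: 0.0
```

```bash
python3 m.py 6; python3 - <<'E'
from h import *
a=np.deg2rad(-10.9);X=np.array([np.cos(a),np.sin(a)]);Y=np.array([-X[1],X[0]])
uv,P=cloud("scene",np.load("pics/scene6.npy"));P=P*1e3;Q=np.c_[P[:,:2]@X,P[:,:2]@Y,P[:,2]]
m=(Q[:,0]>553)&(Q[:,0]<566)&(Q[:,1]>182)&(Q[:,1]<203)&(Q[:,2]>40);q=Q[m]
print(len(q),np.median(q[:,0]),np.percentile(q[:,2],[1,50,99]),np.degrees(np.polyfit(q[:,2],q[:,0],1)[0]))
E
```

```text
[ 0.3637981  -0.19638617  0.24230059] [ 1.79993213e+02 -5.48448736e-02 -1.09391501e+01] [ 0.11645314  0.02977773 -0.56516569] [ 0.03818044 -0.00439451 -0.01914817] 19.225
290 561.4501850820579 [ 48.47698208 107.88886327 150.47061861] -0.9860924050695253
```

View pics/c6.png

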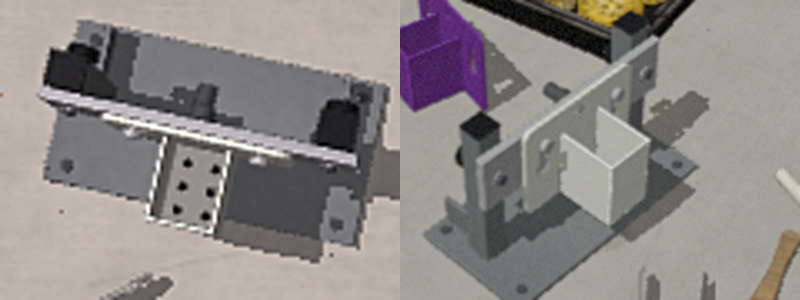

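The plate front is at x'=561.5, so its back is flush with the rail. It spans z 48–150, which is home on the studs, and the heads show in the slots at crop (545,147) and (613,92).

```bash
python3 -c "
from plant import order
print(order.close_job())"
```

```text
the job is handed in; nothing more can be done
None
```

The white utensil pocket hangs fully home on both studs with its back flush to the rail and the lock pin snapped in (it held against an upward tug), released and handed in at about 19 s.

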